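# Stand the cinnamon in the mill and hold the pulse dial

### The arm

A 7-joint arm with a two-finger parallel gripper is mounted at the origin on the work surface. World frame = base frame: x ahead of the robot, y to its left, z up, the work surface at z = 0. Lengths are in m, angles in rad, forces in N, time in s.
With the tool pointing down it reaches from about 0.4 to 0.875 m from the base axis. Payload 19.3 kg.
Tool frame: the origin (TCP) lies between the finger pads, 19 mm behind the fingertips; this is the grasp point; z points along the fingers, y is the line along which they close (so a half turn about z gives the same grasp; the last joint's range is limited). The gripper opens to 85 mm and grips with 20 to 120 N. Pads are 22 mm wide; open, the fingers measure 114 mm over their backs; the gripper's body (76 mm by 85 mm) begins 54 mm behind the grasp point. The pads swing forward as they close: fully open they stand 13 mm farther back than shut.
Start: joints at [1.273, 0.521, -0.036, 1.599, 0.021, 1.021, -0.113], TCP at [0.141, -0.609, 0.25] pointing down, gripper open.
Joint ranges: [-2.91, 2.91], [-0.3, 2.13], [-1.5, 1.42], [0.17, 2.43], [-1.26, 4.41], [0.16, 1.93], [-2.52, 2.52]. Speed limits (rad/s): [1.89, 1.89, 2.39, 2.39, 3.01, 3.01, 3.01].

### API

Orientations are given as [roll, pitch, yaw] about the fixed x, y, z axes, in that order (R = Rz(yaw) Ry(pitch) Rx(roll)).
In Python, from workcell import monitor, grab_frame, camera_model, bot gives the robot as it stands.
- The arm moves only by the tool move_arm, never from a script. Its argument "moves" is a list of rows, each a list of 4 numbers: the shift along the world's x, y, z in mm, then the turn about the world's z in rad. A call has 1 to 12 rows; each row is the pose to reach, as a shift and turn from the pose commanded when the call began; what a row does not reach only later rows make up. A row lasts 1/8 s, in which the tool goes at most 62.5 mm and 10.7 degrees, less where a joint would pass 70% of its speed; a pose out of reach is approached as far as the arm can. A call with a gripper value outside its range is refused whole. "gripper" is the opening, from 0 (shut) to 1 (fully open), set as the call begins (left out, the last holds). The fingers move at their own pace and stop on an object; "newtons" is the grip in N (left out, the last holds). Time passes only in rows, so rows that repeat a pose let the fingers close. It gives the time, the measured TCP pose, the force, the opening and the grip force at its end, in the units of the state.
- monitor.observe(): the state, without advancing time (a new reading comes with each control period).
- grab_frame(name): name is "scene" or "top" or "wrist"; returns the picture (420x560x3 uint8, blue, green, red); there is no depth.
- camera_model(name): a dict with "vfov" (degrees; the focal length in pixels is half the picture's height over the tangent of half this angle, whatever the lens; pixels are square), "cx", "cy" (the principal point, pixels), "R" (3x3) and "t" (3): a world point X has camera coordinates R X + t; the wrist camera has in their place "T_tool_cam" (4x4, takes a point from camera to tool coordinates, whose origin is the TCP and whose axes are the flange's). Camera axes: x right, y down, z forward; pixel columns grow to the right and rows downward; lengths in m; the calibration is good to about 2 mm. A picture is of the moment at which its call begins: read the wrist's pose just before it. camera_model takes no time and is no camera call.
- bot.job_done(): hands the job in; it is judged then, once.
The state is a dict: "clock": time; "qpos": joint angles; "qd": joint speeds; "joint_efforts": joint torques, N m; "position": TCP position; "tool_rot": TCP orientation; "force": force on the tool from outside, world axes, zero at the start; "moment": the same for the moment, N m; "grip_width": finger opening in m; "finger_force": force on a finger pad.
Only numpy, scipy, OpenCV 4.12 (cv2) and the standard library are available. Lean on these libraries where they do the work, as an engineer would, in place of code of your own. Each camera call takes 0.05 s, during which the arm holds its last target. There are 200 camera calls.

### The job

Take the cinnamon stick from its sloping wooden rest and stand it upright in the feed cup of the electric spice mill, all the way down to the cup's floor, and let go of it. Then turn the mill's spring-return dial clockwise past its first two detents to the third and keep holding it there: your program finishes while the gripper is still holding the dial at the third detent, since it springs back when released. Do not turn the dial before the stick stands in the cup, and leave the other things on the counter where they are.

Things in the scene. Friction and masses are not known exactly. Their poses are not given: they have to be found in the camera images.
- stick: Cinnamon stick: rigid reddish-brown round rod, 14 mm diameter, 130 mm long, about 15 g. Origin at its middle, z along its length (to its upper end at the start). It starts in the groove of the rest, rising at 50 degrees from the horizontal, its foot against a stop; its upper 52 mm stick out free, with open space beneath. Either end may go down in the cup.
- rest: Fixed wooden rest, base 110 x 70 x 12 mm, carrying a groove 28 mm wide over its rails and 78 mm long that rises at 50 degrees towards the rest's own +x (roughly away from the robot). Origin at the centre of its underside, z up. The stick's middle starts 2 mm ahead (+x) of the origin and 80 mm above it. Rest and mill may change sides.
- mill: Fixed electric spice mill in white plastic, 120 mm deep (x) x 270 mm wide (y), origin at the centre of its underside, z up. On its low 20 mm base stand, at its -y end, an open steel feed cup and, at its +y end, a motor block 115 x 115 mm with top 85 mm above the counter and the dial on it. Cup and dial axes are 150 mm apart.
- cup_floor (a point): Centre of the inner floor of the feed cup, 25 mm above the counter. The cup is a round upright steel tube, inner diameter 32 mm, outer 42 mm, 60 mm deep inside; it has the mill's axes.
- cup_rim (a point): Centre of the feed cup's open mouth, 85 mm above the counter, straight above cup_floor. A stick standing in the cup pokes out about 70 mm.
- dial_grip (a point): Point on the dial's upright axis at the height to grip it (TCP here), 113 mm above the counter. The dial is a steel bar 48 mm long, 12 mm thick, from 89 to 123 mm above the counter, on a flat disc 48 mm across. The point's x lies along the bar (black pointer line at its +x end) and turns with it; grip the bar across its 12 mm, along y.
- dial (a joint): Dial turn in rad, growing clockwise from above: 0 at rest (bar along the mill's x), detents at 0.35, 0.70 and 1.05 (third), stop at 1.17; flat marks on the block show rest and detents. A spring (0.04 Nm at rest, 0.09 at the third) returns it to 0 when released; detents add bumps of up to about 0.035 Nm and do not hold it. Grips of 20 to 45 N hold it.
- ramekin_a: Bystander: small turquoise ceramic ramekin, 68 mm across, 42 mm high, in front of the robot; origin at the centre of its underside.
- ramekin_b: Bystander: the same kind of ramekin, standing beside the rest, about 95 mm to its +y side; origin at the centre of its underside.
- pepper_mill: Bystander: stainless pepper mill, 52 mm across, 164 mm high, at the back; origin at the centre of its underside, z up.
- cruet: Bystander: glass cruet with cork, 72 mm across, 158 mm high, at the back; origin at the centre of its underside, z up.
- pinch_spoon: Bystander: orange pinch spoon lying flat between rest and mill, 110 mm long, 8 mm high; origin near its middle.
- salt_jar: Bystander: white salt jar, 64 mm across, 85 mm high, at the back; origin at the centre of its underside, z up.

How it is judged:
By the outcome, as a careful person would: the job done as asked, in the order asked, and still so for the second after the job is handed in, while the arm keeps its last pose, push and grip.
It also fails if it takes over 50 s, if anything falls off the work surface, if the arm or the gripper's body presses on something with over 40 N, if the wrist force passes 120 N, or if a joint passes its speed limit or range.

## Working session

There is one attempt and no reset: what is moved stays moved. The work goes in short steps, Python scripts to look and compute and a tool call to move; the robot and the scene stay as the last step left them, time stands still between calls to the robot, and variables do not carry over. Pictures are saved under pics/ and viewed, at most 10 in all, crops included, and the job is handed in when it is done.

Besides the shell and the picture viewer there is one more tool, called after "Emit:" as name(argument=value, ...), one argument or row to a line, values as JSON. move_arm: Moves the arm, as the interface text tells. Its arguments: {"type":"object","properties":{"moves":{"type":"array","items":{"type":"array","items":{"type":"number"}}},"gripper":{"type":"number"},"newtons":{"type":"number"}},"required":["moves"]}

```bash
mkdir -p pics; ls
python3 - <<'E'
from workcell import monitor, grab_frame, camera_model, bot
import cv2,json
s=monitor.observe();print({k:s[k] for k in('clock','position','tool_rot','force','grip_width')})
for n in('scene','top'):
    cv2.imwrite(f'pics/{n}0.png',grab_frame(n)); print(n,camera_model(n))
print(camera_model('wrist'))
E
```

```text
pics
{'clock': 0.0, 'position': array([ 0.14105917, -0.6085857 ,  0.24945422]), 'tool_rot': array([-3.14054779e+00,  8.62335339e-05,  2.27801846e-01]), 'force': array([ 0.77097629, -0.0773664 , -0.06938803]), 'grip_width': 0.08547872287537712}
scene {'vfov': 42.30799614142776, 'cx': 278.21229029559646, 'cy': 209.25217559297178, 'R': array([[ 0.87667833,  0.48089061,  0.01339115],
       [ 0.42193976, -0.75524202, -0.50157385],
       [-0.2310886 ,  0.44536918, -0.86501119]]), 't': array([-0.52575378, -0.2022895 ,  1.26222909])}
top {'vfov': 57.805742844584934, 'cx': 282.48533052910966, 'cy': 212.47828173824604, 'R': array([[ 0.00324777, -0.99993334,  0.0110798 ],
       [-0.99620172, -0.00419937, -0.08697415],
       [ 0.08701488, -0.01075524, -0.99614895]]), 't': array([0.00088367, 0.60576554, 0.75792294])}
{'vfov': 60.66084906664187, 'cx': 281.1831131828196, 'cy': 204.6369279506452, 'T_tool_cam': array([[-4.99275031e-04, -9.45382141e-01, -3.25963739e-01,
         8.36093168e-02],
       [ 9.99999658e-01, -6.87068179e-04,  4.60993379e-04,
        -1.32810187e-04],
       [-6.59774220e-04, -3.25963397e-01,  9.45382160e-01,
        -1.22928263e-01],
       [ 0.00000000e+00,  0.00000000e+00,  0.00000000e+00,
         1.00000000e+00]])}
```

View pics/top0.png

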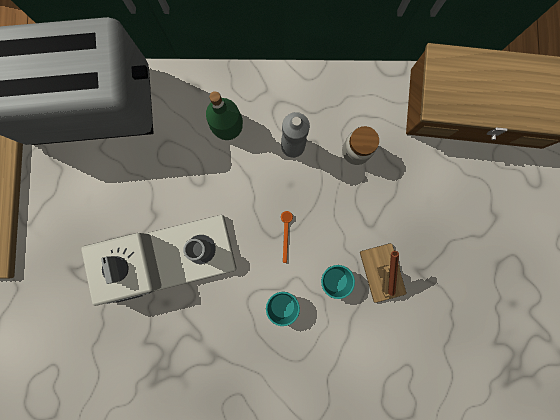

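View pics/scene0.png

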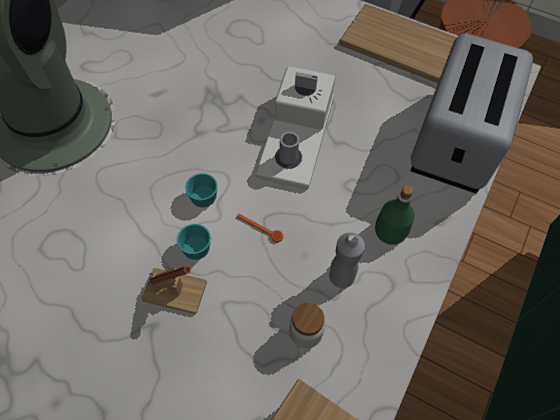

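Top view: mill at left with its dial at about (115,268) and cup at (198,249). Rest is at right around (383,272) with the stick from (390,297) to (395,250), and ramekins at (283,308) and (338,282). The scene view shows the same layout.

```bash
cat > h.py <<'E'
from workcell import monitor, grab_frame, camera_model, bot
import cv2, numpy as np
from scipy.spatial.transform import Rotation as Ro
def cam(n, s=None):
    m=camera_model(n); f=210/np.tan(np.radians(m['vfov'])/2)
    if n=='wrist':
        s=s or monitor.observe(); T=np.eye(4); T[:3,:3]=Ro.from_euler('xyz',s['tool_rot']).as_matrix(); T[:3,3]=s['position']
        W=T@m['T_tool_cam']; R=W[:3,:3].T; t=-R@W[:3,3]
    else: R,t=m['R'],m['t']
    return f,m['cx'],m['cy'],np.array(R),np.array(t)
def ray(c,p):
    f,cx,cy,R,t=c; d=R.T@np.array([(p[0]-cx)/f,(p[1]-cy)/f,1]); return -R.T@t, d
def onz(c,p,z):
    o,d=ray(c,p); return o+d*(z-o[2])/d[2]
def proj(c,X):
    f,cx,cy,R,t=c; x=R@np.asarray(X)+t; return np.array([cx+f*x[0]/x[2],cy+f*x[1]/x[2]])
def tri(c1,p1,c2,p2):
    o1,d1=ray(c1,p1);o2,d2=ray(c2,p2); d1/=np.linalg.norm(d1);d2/=np.linalg.norm(d2)
    a=np.linalg.lstsq(np.c_[d1,-d2],o2-o1,rcond=None)[0]; A=o1+a[0]*d1;B=o2+a[1]*d2
    return (A+B)/2, np.linalg.norm(A-B)
E
python3 - <<'E'
from h import *
T=cv2.imread('pics/top0.png');S=cv2.imread('pics/scene0.png')
v=np.hstack([cv2.resize(T[200:310,75:265],None,fx=2.1,fy=2.1,interpolation=2),cv2.resize(T[235:310,350:410],None,fx=3.08,fy=3.08,interpolation=2)[:231]])
w=np.hstack([cv2.resize(S[60:195,240:345],None,fx=2.5,fy=2.5),cv2.resize(S[250:340,125:215],None,fx=3.75,fy=3.75)[:337]])
W=max(v.shape[1],w.shape[1]); p=lambda a:cv2.copyMakeBorder(a,0,0,0,W-a.shape[1],0)
cv2.imwrite('pics/c1.png',np.vstack([p(v),p(w)]));print(v.shape,w.shape)
cT,cS=cam('top'),cam('scene')
def mask(I,f):
    h=cv2.cvtColor(I,cv2.COLOR_BGR2HSV).astype(int); return f(h[...,0],h[...,1],h[...,2]).astype(np.uint8)*255
def big(m):
    k=cv2.findContours(m,0,2)[0]; return sorted(k,key=cv2.contourArea)[::-1]
for n,I,roi in(('T',T,(235,310,350,410)),('S',S,(250,340,125,215))):
    a,b,c,d=roi; m=mask(I,lambda h,s,v:((h<9)|(h>172))&(s>120)&(v>30)); k=np.zeros_like(m);k[a:b,c:d]=m[a:b,c:d]
    q=big(k)[0]; print(n,'stick',cv2.contourArea(q),cv2.boxPoints(cv2.minAreaRect(q)).tolist())
    m=mask(I,lambda h,s,v:(h>=9)&(h<25)&(s>60)&(v>50)); k=np.zeros_like(m);k[a:b,c:d]=m[a:b,c:d]
    q=big(k)[0]; print(n,'rest',cv2.approxPolyDP(q,3,True)[:,0].tolist())
for q in big(mask(T,lambda h,s,v:(h>80)&(h<98)&(s>100)))[:2]:
    (x,y),r=cv2.minEnclosingCircle(q); print('ram',x,y,r,onz(cT,(x,y),.042))
E
```

```text
Traceback (most recent call last):
ValueError: all the input array dimensions except for the concatenation axis must match exactly, but along dimension 0, the array at index 0 has size 338 and the array at index 1 has size 337
```

Run:
```python
from h import *
T=cv2.imread('pics/top0.png');S=cv2.imread('pics/scene0.png')
v=np.hstack([cv2.resize(T[200:310,75:265],(400,231),interpolation=2),cv2.resize(T[235:310,350:410],(185,231),interpolation=2)])
w=np.hstack([cv2.resize(S[60:195,240:345],(263,338)),cv2.resize(S[250:340,125:215],(338,338))])
W=max(v.shape[1],w.shape[1]); p=lambda a:cv2.copyMakeBorder(a,0,0,0,W-a.shape[1],0)
cv2.imwrite('pics/c1.png',np.vstack([p(v),p(w)]))
cT,cS=cam('top'),cam('scene')
def mask(I,f):
    h=cv2.cvtColor(I,cv2.COLOR_BGR2HSV).astype(int); return f(h[...,0],h[...,1],h[...,2]).astype(np.uint8)*255
def big(m):
    k=cv2.findContours(m,0,2)[0]; return sorted(k,key=cv2.contourArea)[::-1]
for n,I,roi in(('T',T,(235,310,350,410)),('S',S,(250,340,125,215))):
    a,b,c,d=roi; m=mask(I,lambda h,s,v:((h<9)|(h>172))&(s>120)&(v>30)); k=np.zeros_like(m);k[a:b,c:d]=m[a:b,c:d]
    q=big(k)[0]; print(n,'stick',cv2.contourArea(q),cv2.boxPoints(cv2.minAreaRect(q)).tolist())
    m=mask(I,lambda h,s,v:(h>=9)&(h<25)&(s>60)&(v>50)); k=np.zeros_like(m);k[a:b,c:d]=m[a:b,c:d]
    q=big(k)[0]; print(n,'rest',cv2.approxPolyDP(q,3,True)[:,0].tolist())
for q in big(mask(T,lambda h,s,v:(h>80)&(h<98)&(s>100)))[:2]:
    (x,y),r=cv2.minEnclosingCircle(q); print('ram',x,y,r,onz(cT,(x,y),.042))
```

```text
T stick 2.0 [[390.0, 272.0], [390.0, 265.0], [391.0, 265.0], [391.0, 272.0]]
T rest [[390, 243], [360, 252], [375, 302], [406, 293], [398, 252]]
S stick 110.0 [[148.99998474121094, 278.0], [187.09999084472656, 265.29998779296875], [189.1999969482422, 271.5999755859375], [151.09999084472656, 284.29998779296875]]
S rest [[154, 268], [142, 299], [195, 313], [205, 280], [184, 274], [168, 279], [164, 275], [165, 280], [152, 284], [151, 277], [176, 269]]
ram 282.5 308.5 17.10272979736328 [0.41381952 0.00266419 0.042     ]
ram 337.66644287109375 281.4566345214844 16.944860458374023 [ 0.46690038 -0.10708689  0.042     ]
```

View pics/c1.png

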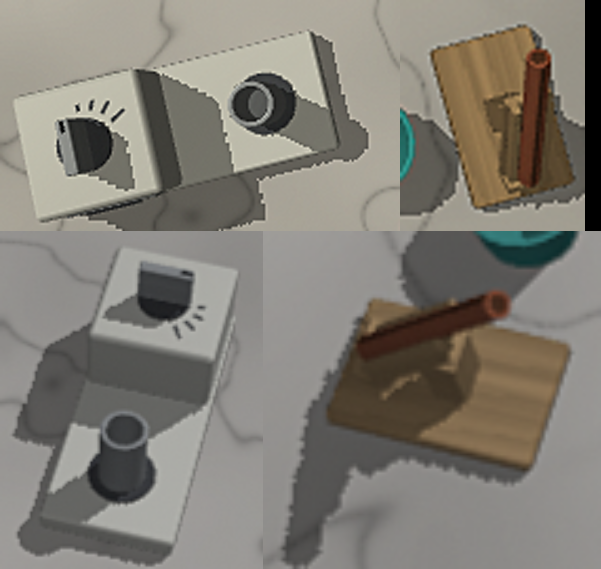

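Run:
```python
from h import *
cT,cS=cam('top'),cam('scene'); np.set_printoptions(precision=4,suppress=True)
t1=lambda x,y:(75+x/2.105,200+y/2.1); t2=lambda x,y:(350+(x-400)/3.083,235+y/3.08)
s1=lambda x,y:(240+x/2.505,60+(y-231)/2.504); s2=lambda x,y:(125+(x-263)/3.756,250+(y-231)/3.756)
print('cup tri',tri(cT,t1(253,103),cS,s1(125,430)), 'z85',onz(cT,t1(253,103),.085),onz(cS,s1(125,430),.085))
P=[onz(cT,t1(*p),.085) for p in((13,98),(136,69),(160,190),(40,221))]
print('block',np.array(P),np.mean(P,0),[np.linalg.norm(P[i]-P[i-1]) for i in range(4)])
u=P[0]+P[3]-P[1]-P[2]; u2=P[0]+P[1]-P[2]-P[3]; print('yaw',np.arctan2(-u[0],u[1]),np.arctan2(u2[1],u2[0]))
Q=[onz(cT,p,.012) for p in((390,243),(360,252),(375,302),(406,293))]
print('rest',np.array(Q),np.mean(Q,0),[np.linalg.norm(Q[i]-Q[i-1]) for i in range(4)])
w=Q[0]+Q[1]-Q[2]-Q[3]; print('rest yaw',np.arctan2(w[1],w[0]))
a=tri(cT,t2(538,58),cS,s2(497,305));b=tri(cT,t2(530,184),cS,s2(366,346)); d=a[0]-b[0]
print('stick',a,b,np.linalg.norm(d),'yaw',np.arctan2(d[1],d[0]),'el',np.degrees(np.arcsin(d[2]/np.linalg.norm(d))))
```

```text
cup tri (array([0.5318, 0.1699, 0.0813]), np.float64(0.0028202318529212656)) z85 [0.5307 0.1683 0.085 ] [0.5341 0.1682 0.085 ]
block [[0.5345 0.3823 0.085 ]
 [0.5608 0.2738 0.085 ]
 [0.4535 0.2487 0.085 ]
 [0.4262 0.3533 0.085 ]] [0.4937 0.3146 0.085 ] [np.float64(0.11208380734843318), np.float64(0.11171183722026094), np.float64(0.11025497947485813), np.float64(0.10809119836251137)]
yaw 0.24634083704218354 0.245552072732451
rest [[ 0.5439 -0.2221  0.012 ]
 [ 0.525  -0.159   0.012 ]
 [ 0.4224 -0.1885  0.012 ]
 [ 0.4408 -0.2531  0.012 ]] [ 0.483  -0.2057  0.012 ] [np.float64(0.10759129544942359), np.float64(0.06594593815150529), np.float64(0.10669573812752972), np.float64(0.06722186222467741)]
rest yaw 0.2863865112133241
stick (array([ 0.5243, -0.1969,  0.1243]), np.float64(0.0014344193160914299)) (array([ 0.4413, -0.219 ,  0.0255]), np.float64(0.005235118279892219)) 0.13089123814041423 yaw 0.26005664675348544 el 49.001795923119374
```

Both views agree: cup at (0.532, 0.169), dial at (0.495, 0.3145), mill yaw 0.246. Rest is at (0.483, -0.206), yaw about 0.27. The stick measures 131 mm long at 49°, matching the given sizes.

Plan: have the pads close in the stick's tilt plane, so the squeeze stands it upright.

Emit:
move_arm(
  moves=[
    [358,408,0,1.616],
    [358,408,0,1.616],
    [358,408,0,1.616],
    [358,408,0,1.616],
    [358,408,0,1.616],
    [358,408,0,1.616],
    [358,408,0,1.616],
    [358,408,0,1.616],
    [358,408,0,1.616],
    [358,408,0,1.616],
    [358,408,0,1.616],
    [358,408,0,1.616],
  ],
  gripper=1,
  newtons=30,
)

```text
clock: 1.6
position: [0.4985, -0.2019, 0.2499]
tool_rot: [-3.141, 0.0, 1.842]
force: [0.7, 0.2, -0.0]
grip_width: 0.0853
finger_force: 0.0
```

Run:
```python
from h import *
s=monitor.observe();print(s['clock'],s['position'],s['tool_rot'],s['qpos'])
I=grab_frame('wrist');c=cam('wrist',s)
for z,p in((.1298,(.483+.0458*.963,-.2057+.0458*.27)),(.0302,(.483-.0398*.963,-.2057-.0398*.27))):
    q=proj(c,(*p,z));print(q);cv2.circle(I,tuple(int(round(v)) for v in q),2,(255,0,0),-1)
cv2.imwrite('pics/w1.png',I)
```

```text
1.6 [ 0.49845259 -0.201855    0.24990776] [-3.14099681e+00  2.43501291e-04  1.84159393e+00] [ 0.68526235  0.42721063 -0.54802446  1.8099261   0.26390649  0.97791802
  0.29903674]
[323.77845158 204.217542  ]
[224.87044973 171.25104449]
```

View pics/w1.png

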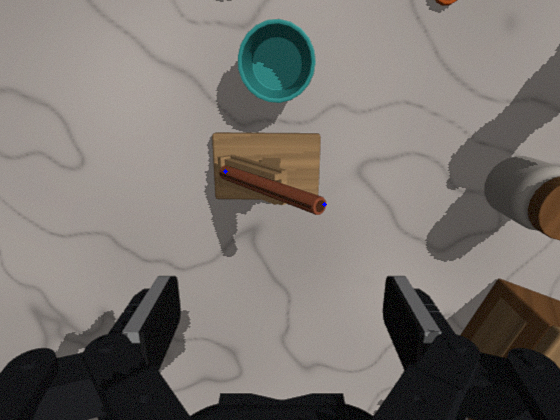

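Wrist view: stick tip at (319,205), foot near (224,175), rest base edges level in the picture, so yaw 0.271 holds. The points sit within 3 mm of prediction. Now I'll descend, straddling the tip.

Emit:
move_arm(
  moves=[
    [-2,-2,-40,0],
    [-2,-2,-80,0],
    [-2,-2,-110,0],
    [-2,-2,-130,0],
    [-2,-2,-130,0],
  ],
)

```text
clock: 2.28
position: [0.4962, -0.2031, 0.1191]
tool_rot: [-3.14, -0.001, 1.843]
force: [0.0, 0.4, -1.1]
grip_width: 0.0855
finger_force: 0.0
```

Run:
```python
from h import *
s=monitor.observe();print(s['clock'],s['position'],s['force'])
v=np.hstack([grab_frame('wrist')[:, 80:460],cv2.resize(grab_frame('scene')[220:360,80:260],(540,420))])
cv2.imwrite('pics/w2.png',cv2.resize(v,(800,365)))
```

```text
2.275 [ 0.49624111 -0.20307842  0.11907623] [ 0.00437548  0.43964782 -1.08204467]
```

View pics/w2.png

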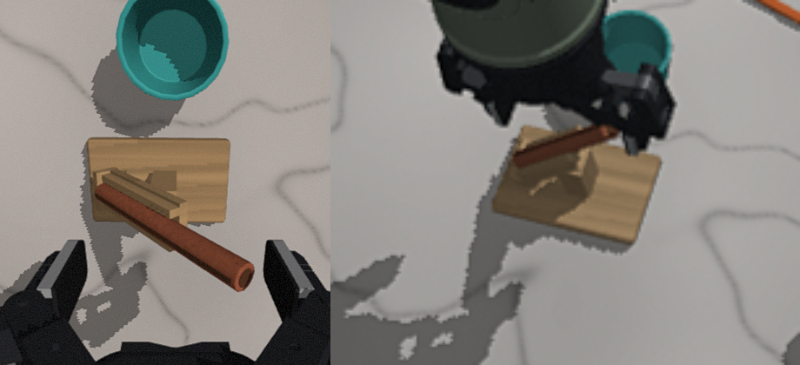

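The stick's tip sits between the open pads. Next I'll sweep 57 mm along the rest's -x so the front finger raises the stick.

Emit:
move_arm(
  moves=[
    [-7,-2,0,0],
    [-14,-4,0,0],
    [-21,-6,0,0],
    [-28,-8,0,0],
    [-35,-10,0,0],
    [-42,-12,0,0],
    [-49,-14,0,0],
    [-55,-15,0,0],
    [-55,-15,0,0],
  ],
)

```text
clock: 3.5
position: [0.4417, -0.218, 0.12]
tool_rot: [-3.141, 0.0, 1.843]
force: [-0.6, -0.8, -0.0]
grip_width: 0.0855
finger_force: 0.0
```

Run:
```python
from h import *
s=monitor.observe();print(s['clock'],s['position'],s['force'])
v=np.hstack([grab_frame('wrist')[:, 80:460],cv2.resize(grab_frame('scene')[220:360,80:260],(540,420))])
cv2.imwrite('pics/w3.png',cv2.resize(v,(800,365)))
```

```text
3.5 [ 0.44170301 -0.21799943  0.11998974] [-0.56418406 -0.83807133 -0.01985089]
```

View pics/w3.png

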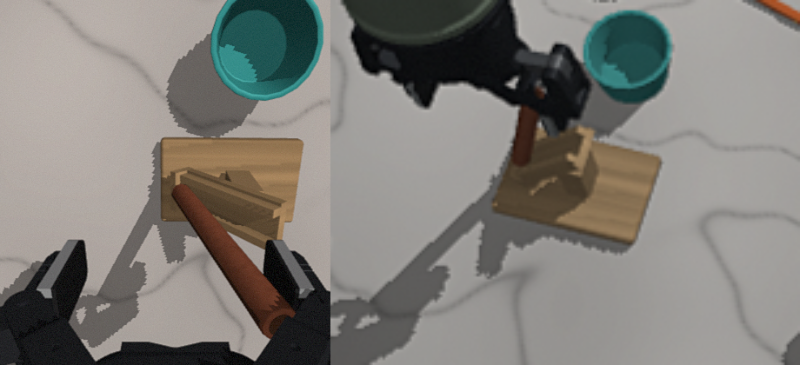

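The stick has swung up to about 65° and leans on the front (right) pad, with its foot still at the stop. Closing now.

Emit:
move_arm(
  moves=[
    [0,0,0,0],
    [0,0,0,0],
    [0,0,0,0],
    [0,0,0,0],
    [0,0,0,0],
    [0,0,0,0],
    [0,0,0,0],
    [0,0,0,0],
    [0,0,0,0],
    [0,0,0,0],
  ],
  gripper=0,
  newtons=25,
)

```text
clock: 4.85
position: [0.4421, -0.2179, 0.12]
tool_rot: [-3.142, 0.0, 1.844]
force: [0.9, -0.4, -0.2]
grip_width: 0.0131
finger_force: 26.1
```

Run:
```python
from h import *
s=monitor.observe();print(s['clock'],s['position'],s['force'],s['grip_width'])
v=np.hstack([grab_frame('wrist')[:, 80:460],cv2.resize(grab_frame('scene')[220:360,80:260],(540,420))])
cv2.imwrite('pics/w4.png',cv2.resize(v,(800,365)))
```

```text
4.85 [ 0.44211735 -0.21787545  0.11999232] [ 0.89126887 -0.40441    -0.17625297] 0.01309307386530969
```

View pics/w4.png

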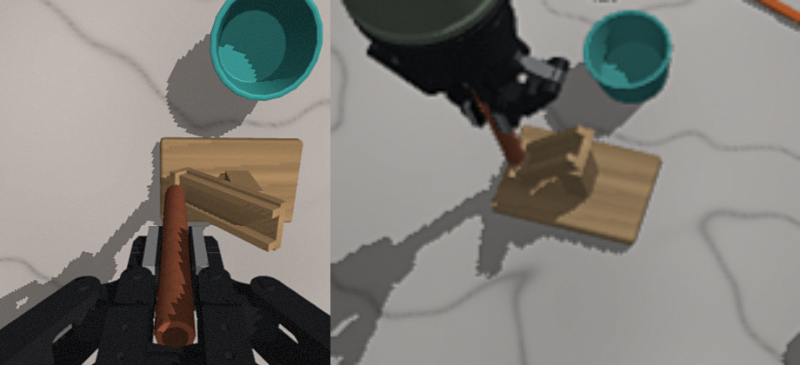

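Run:
```python
from h import *
s=monitor.observe();c=cam('wrist',s);S=cam('scene');p=s['position']
R=Ro.from_euler('xyz',s['tool_rot']).as_matrix()
f=lambda q:((q-[80,0])*.8696).round(1)
g=lambda q:(((q-[80,220])*3+[380,0])*.8696).round(1)
for off in(-.008,-.004,0,.004,.008):
  print(off,[ (z,f(proj(c,[*(p+R[:,0]*off)[:2],z])),g(proj(S,[*(p+R[:,0]*off)[:2],z]))) for z in(.03,.1,.13,.16)])
```

```text
-0.008 [(0.03, array([175.7, 201.8]), array([512.8, 164.4])), (0.1, array([176.1, 254.6]), array([493.3, 125.3])), (0.13, array([176.4, 292.8]), array([484.2, 107. ])), (0.16, array([176.9, 351. ]), array([474.5,  87.7]))]
-0.004 [(0.03, array([175.7, 196.8]), array([514.6, 159.5])), (0.1, array([176.1, 248. ]), array([495.3, 120.1])), (0.13, array([176.4, 285.2]), array([486.3, 101.7])), (0.16, array([176.9, 342.1]), array([476.7,  82.3]))]
0 [(0.03, array([175.7, 191.7]), array([516.5, 154.5])), (0.1, array([176.1, 241.3]), array([497.3, 114.9])), (0.13, array([176.5, 277.5]), array([488.4,  96.4])), (0.16, array([176.9, 333. ]), array([478.9,  76.9]))]
0.004 [(0.03, array([175.7, 186.6]), array([518.4, 149.6])), (0.1, array([176.2, 234.5]), array([499.4, 109.8])), (0.13, array([176.5, 269.6]), array([490.5,  91.2])), (0.16, array([176.9, 323.7]), array([481.1,  71.5]))]
0.008 [(0.03, array([175.7, 181.5]), array([520.2, 144.7])), (0.1, array([176.2, 227.6]), array([501.4, 104.7])), (0.13, array([176.5, 261.6]), array([492.5,  85.9])), (0.16, array([177. , 314.1]), array([483.2,  66.2]))]
```

The stick is gripped and upright within a few mm (tip at (176,332), foot near (178,186) in the crop, matching a vertical rod at the TCP). Now I'll lift it straight up and carry it over the cup.

Emit:
move_arm(
  moves=[
    [0,0,20,0],
    [0,0,60,0],
    [5,10,100,0],
    [12,40,100,0],
    [22,85,100,0],
    [33,135,100,0],
    [45,190,100,0],
    [57,245,100,0],
    [70,300,100,0],
    [80,345,100,0],
    [87,375,100,-0.027],
    [90,387,100,-0.027],
  ],
)

```text
clock: 6.45
position: [0.532, 0.1709, 0.2199]
tool_rot: [-3.141, -0.001, 1.819]
force: [-0.2, -0.9, -0.8]
grip_width: 0.013
finger_force: 26.1
```

Run:
```python
from h import *
s=monitor.observe();print(s['clock'],s['position'],s['force'],s['grip_width'],s['qpos'])
a,b=grab_frame('wrist'),grab_frame('scene');cv2.imwrite('pics/a5.png',a);cv2.imwrite('pics/b5.png',b)
v=np.hstack([cv2.resize(a,(400,300)),cv2.resize(b[20:200,200:360],(355,400))[:300]])
w=np.zeros((400,755,3),np.uint8);w[:300,:400]=v[:,:400];w[:,400:]=cv2.resize(b[20:200,200:360],(355,400))
cv2.imwrite('pics/w5.png',w)
```

```text
6.45 [0.53200338 0.17092719 0.21986384] [-0.19740507 -0.88469873 -0.79065375] 0.012980896871544011 [ 0.02403102  0.51078812 -0.61096561  1.78572177  0.34997467  0.95527071
 -0.4841615 ]
```

View pics/w5.png

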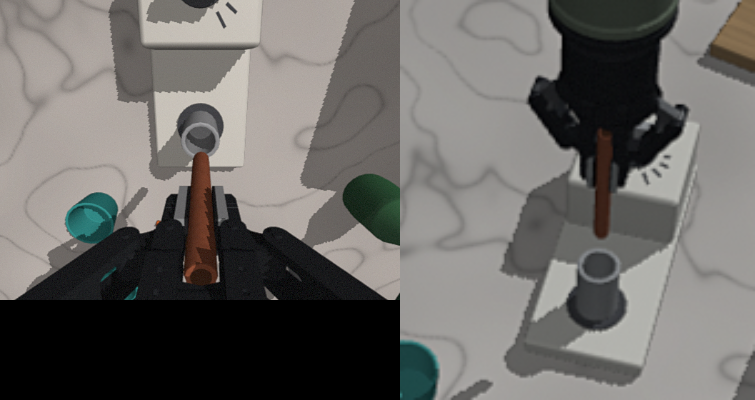

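Run:
```python
from h import *
np.set_printoptions(precision=4,suppress=True)
s=monitor.observe();c=cam('wrist',s);S=cam('scene')
a=cv2.imread('pics/a5.png');b=cv2.imread('pics/b5.png')
def m(I,r):
    h=cv2.cvtColor(I,cv2.COLOR_BGR2HSV).astype(int);k=(((h[...,0]<9)|(h[...,0]>172))&(h[...,1]>100)&(h[...,2]>25))
    q=np.zeros(k.shape,bool);q[r[0]:r[1],r[2]:r[3]]=k[r[0]:r[1],r[2]:r[3]];return np.argwhere(q)
k=m(a,(180,400,230,330)); 
for y in(k[:,0].min(),k[:,0].min()+4,k[:,0].min()+10,300,360): print('w',y,k[k[:,0]==y][:,1].min(),k[k[:,0]==y][:,1].max())
k=m(b,(60,135,270,310)); 
for y in(k[:,0].max(),k[:,0].max()-3,k[:,0].max()-10,k[:,0].max()-30): print('s',y,k[k[:,0]==y][:,1].min(),k[k[:,0]==y][:,1].max())
print('rim',onz(c,(280,193.2),.085),onz(S,(289.7,140.6),.085),tri(c,(280,193.2),S,(289.7,140.6)))
R=Ro.from_euler('xyz',s['tool_rot']).as_matrix();p=s['position']
for off in(-.004,0,.004):
  for z in (.125,.13): 
    P=np.array([*(p+R[:,0]*off)[:2],z]); e=P+R[:,0]*.007
    print(off,z,'w end edge',proj(c,e),'s end ctr',proj(S,P))
g=cv2.cvtColor(a,cv2.COLOR_BGR2GRAY)[140:225,235:325]
cv2.imwrite('pics/w6.png',cv2.resize(np.hstack([a[140:225,235:325],b[100:185,245:335]]),None,fx=4.4,fy=4.4,interpolation=2))
```

```text
w 213 279 284
w 217 274 289
w 223 273 291
w 300 266 297
w 360 262 300
s 126 289 291
s 123 288 293
s 116 289 293
s 96 289 294
rim [0.5296 0.1736 0.085 ] [0.5352 0.1654 0.085 ] (array([0.5312, 0.1713, 0.0759]), np.float64(0.002068521859478281))
-0.004 0.125 w end edge [282.0922 213.4544] s end ctr [289.5119 128.0053]
-0.004 0.13 w end edge [282.1152 216.2154] s end ctr [289.5893 126.4493]
0 0.125 w end edge [282.0942 207.6339] s end ctr [289.9848 126.5097]
0 0.13 w end edge [282.1174 210.2893] s end ctr [290.064  124.9506]
0.004 0.125 w end edge [282.0963 201.747 ] s end ctr [290.4561 125.0194]
0.004 0.13 w end edge [282.1197 204.2943] s end ctr [290.5369 123.4572]
```

View pics/w6.png

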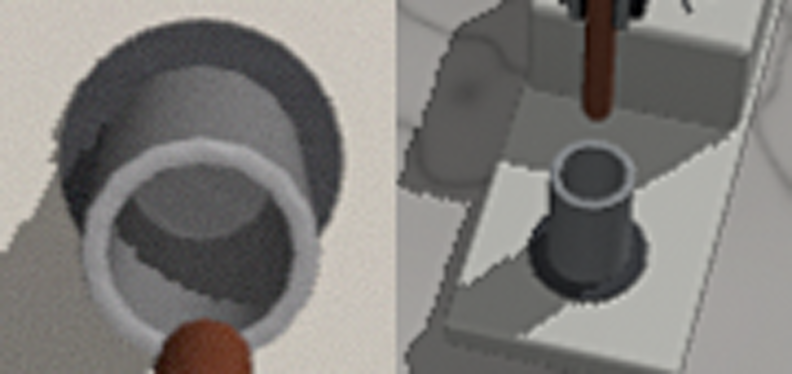

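The stick's foot is about (0.532, 0.169) and the rim centre about (0.531, 0.170), so they line up within the 9 mm clearance. The wrist rim is at (280.7,196) and the foot edge at (281.5,213). Foot height is about 0.126, so I'll lower about 100 mm, slowing at the end.

Emit:
move_arm(
  moves=[
    [-1,0,-20,0],
    [-1,0,-45,0],
    [-1,0,-65,0],
    [-1,0,-80,0],
    [-1,0,-90,0],
    [-1,0,-94,0],
    [-1,0,-96,0],
    [-1,0,-97,0],
    [-1,0,-97,0],
  ],
)

```text
clock: 7.68
position: [0.5312, 0.1692, 0.1232]
tool_rot: [3.141, 0.0, 1.817]
force: [0.1, -0.1, 0.9]
grip_width: 0.0135
finger_force: 26.1
```

Emit:
move_arm(
  moves=[
    [0,0,-1,0],
    [0,0,-2,0],
    [0,0,-3,0],
    [0,0,-3,0],
    [0,0,-3,0],
  ],
)

```text
clock: 8.3
position: [0.5311, 0.1692, 0.12]
tool_rot: [-3.142, -0.0, 1.817]
force: [-0.1, 0.9, 0.3]
grip_width: 0.0132
finger_force: 26.1
```

Emit:
move_arm(
  moves=[
    [0,0,-1,0],
    [0,0,-2,0],
    [0,0,-3,0],
    [0,0,-3,0],
    [0,0,-3,0],
  ],
)

```text
clock: 8.93
position: [0.5312, 0.1692, 0.117]
tool_rot: [3.142, -0.0, 1.817]
force: [-0.6, -0.1, 0.1]
grip_width: 0.0132
finger_force: 26.1
```

Emit:
move_arm(
  moves=[
    [0,0,-1,0],
    [0,0,-2,0],
    [0,0,-3,0],
    [0,0,-3,0],
    [0,0,-3,0],
  ],
)

```text
clock: 9.55
position: [0.5311, 0.1692, 0.114]
tool_rot: [-3.142, 0.0, 1.817]
force: [1.0, -0.0, -0.5]
grip_width: 0.0131
finger_force: 26.1
```

Run:
```python
from h import *
s=monitor.observe();c=cam('wrist',s);S=cam('scene');p=s['position'];print(p,s['force'],s['moment'])
a,b=grab_frame('wrist'),grab_frame('scene');cv2.imwrite('pics/a7.png',a);cv2.imwrite('pics/b7.png',b)
for z in(.145,.15,.155,.16,.165):print(z,proj(c,[*p[:2],z]),proj(S,[*p[:2],z]))
h=cv2.cvtColor(a,cv2.COLOR_BGR2HSV).astype(int);k=(((h[...,0]<9)|(h[...,0]>172))&(h[...,1]>90)&(h[...,2]>25))[180:,230:340]
q=np.argwhere(k)+[180,230];print(q[:,0].min(),q[:,0].max())
cv2.imwrite('pics/w7.png',np.hstack([cv2.resize(a[150:420,180:380],(400,540)),cv2.resize(b[40:200,220:338],(398,540))]))
```

```text
[0.53113365 0.16916193 0.11399357] [ 0.96868849 -0.00586826 -0.51233408] [-0.06217521  0.01012321 -0.00778843]
0.145 [283.26209293 360.46175048] [289.7546535  120.24498337]
0.15 [283.36348803 372.51940317] [289.83414873 118.63588934]
0.155 [283.47400345 385.66162276] [289.91428023 117.01391647]
0.16 [283.59492769 400.04163301] [289.99505566 115.37890952]
0.165 [283.72780394 415.84294658] [290.07648282 113.73071075]
232 399
```

View pics/w7.png

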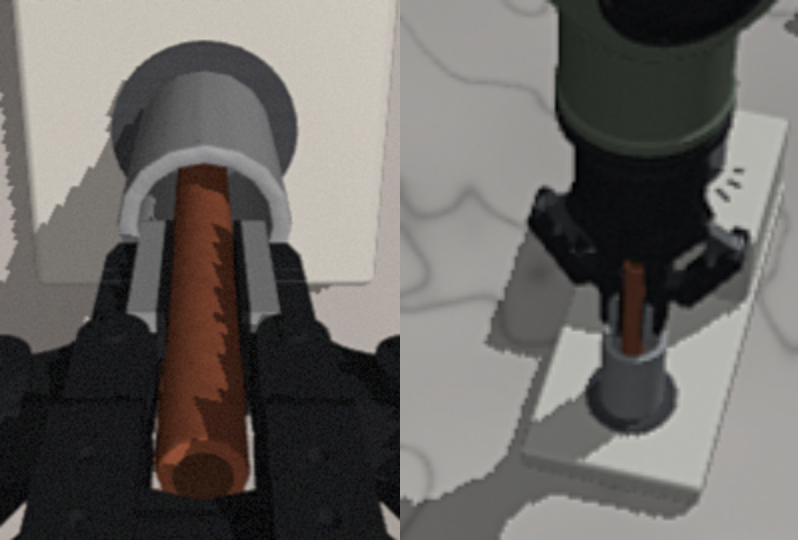

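The picture shows the stick inside the cup mouth, clear of the rim at both sides. Its tip is at about (283,385) in the wrist image, i.e. z≈0.155, so the foot should be at or just above the floor. I'll keep feeling downward.

Emit:
move_arm(
  moves=[
    [0,0,-1,0],
    [0,0,-2,0],
    [0,0,-2,0],
    [0,0,-2,0],
  ],
)

```text
clock: 10.15
position: [0.5313, 0.1693, 0.1123]
tool_rot: [3.141, 0.0, 1.817]
force: [-1.0, -0.6, 6.6]
grip_width: 0.0133
finger_force: 27.0
```

```bash
cat > t.py <<'E'
from h import *
def rows(a):
    h=cv2.cvtColor(a,cv2.COLOR_BGR2HSV).astype(int);k=(((h[...,0]<9)|(h[...,0]>172))&(h[...,1]>90)&(h[...,2]>25))[180:,230:340]
    q=np.argwhere(k)+[180,230];q=q[q[:,0]>330];w=[(q[:,0]==r).sum() for r in(345,360,375,385)];return q[:,0].max(),w,(q[:,1].min(),q[:,1].max())
E
python3 - <<'E'
from t import *
for n in('a5','a7'):print(rows(cv2.imread(f'pics/{n}.png')))
a=grab_frame('wrist');cv2.imwrite('pics/a8.png',a);print(rows(a));s=monitor.observe();print(s['position'],s['force'],s['joint_efforts'])
E
```

```text
(np.int64(399), [np.int64(23), np.int64(18), np.int64(25), np.int64(17)], (np.int64(257), np.int64(304)))
(np.int64(399), [np.int64(19), np.int64(21), np.int64(31), np.int64(20)], (np.int64(256), np.int64(303)))
(np.int64(399), [np.int64(23), np.int64(20), np.int64(30), np.int64(23)], (np.int64(258), np.int64(304)))
[0.5312848  0.1692783  0.11229382] [ 0.04536294 -0.81301848  6.68975004] [-9.09539522e-02 -8.72885942e+01 -9.35138404e+00 -2.54336196e+01
  1.18579692e-01 -3.94259328e-01 -9.15139640e-05]
```

Contact is 6.6 N at the expected height, so the stick is on the floor. Releasing.

Emit:
move_arm(
  moves=[
    [0,0,0,0],
    [0,0,0,0],
    [0,0,0,0],
    [0,0,0,0],
    [0,0,0,0],
    [0,0,0,0],
    [0,0,0,0],
    [0,0,0,0],
  ],
  gripper=1,
)

```text
clock: 11.2
position: [0.5311, 0.1691, 0.112]
tool_rot: [3.142, 0.0, 1.817]
force: [-1.1, 0.1, -0.1]
grip_width: 0.0855
finger_force: 0.0
```

Emit:
move_arm(
  moves=[
    [0,0,10,0],
    [0,0,30,0],
    [0,0,55,0],
    [0,0,85,0],
    [0,0,115,0],
    [0,0,120,0],
  ],
)

```text
clock: 11.95
position: [0.5318, 0.1695, 0.2344]
tool_rot: [3.138, -0.0, 1.817]
force: [-0.2, 0.2, -0.5]
grip_width: 0.0856
finger_force: 0.0
```

Run:
```python
from t import *
np.set_printoptions(precision=4,suppress=True)
s=monitor.observe();print(s['clock'],s['position'],s['force'],s['grip_width'])
def st(n,roi):
    I=grab_frame(n);cv2.imwrite(f'pics/{n}9.png',I);h=cv2.cvtColor(I,cv2.COLOR_BGR2HSV).astype(int);k=(((h[...,0]<9)|(h[...,0]>172))&(h[...,1]>90)&(h[...,2]>25)).astype(np.uint8)
    m=np.zeros_like(k);a,b,c,d=roi;m[a:b,c:d]=k[a:b,c:d];q=np.argwhere(m)
    if not len(q):print(n,'none');return
    out=[(int(y),int(q[q[:,0]==y][:,1].min()),int(q[q[:,0]==y][:,1].max())) for y in np.unique(q[:,0])[::4]];print(n,out)
st('wrist',(50,420,180,380));st('scene',(90,160,265,315));st('top',(220,280,170,225))
for n in('wrist','scene','top'):
    c=cam(n,s);print(n,[proj(c,[.5312,.1695,z]).round(1) for z in(.085,.12,.155)])
```

```text
11.95 [0.5318 0.1695 0.2344] [-0.2438  0.2345 -0.48  ] 0.08556399337254807
wrist [(172, 275, 285), (176, 273, 282), (180, 274, 286), (184, 272, 287), (188, 274, 288), (192, 271, 288), (196, 272, 288), (200, 271, 289), (204, 273, 289), (208, 271, 289), (212, 270, 289), (216, 271, 289), (220, 270, 289), (224, 269, 290), (228, 269, 289), (232, 271, 288), (236, 278, 281), (303, 234, 237), (307, 250, 252), (311, 237, 268), (315, 283, 307), (319, 268, 268), (324, 311, 311), (417, 235, 235)]
scene [(117, 287, 292), (121, 287, 292), (125, 287, 290), (129, 287, 291), (133, 287, 291), (137, 288, 291), (141, 286, 291)]
top [(246, 188, 201), (252, 195, 195)]
wrist [array([280.6, 192.7]), array([280.7, 207.5]), array([280.8, 226.7])]
scene [array([289. , 138.5]), array([289.5, 128. ]), array([290. , 116.9])]
top [array([194.5, 248.8]), array([190.3, 248.9]), array([185.5, 249.1])]
```

The stick stands upright: wrist columns centre on 280 against 280.7 expected, and the tip is at its expected place. I've used all 10 viewed pictures, so from here I go by numbers. Moving over the dial next.

Emit:
move_arm(
  moves=[
    [-36,146,0,1.57],
    [-36,146,0,1.57],
    [-36,146,0,1.57],
    [-36,146,0,1.57],
    [-36,146,0,1.57],
    [-36,146,0,1.57],
    [-36,146,0,1.57],
    [-36,146,0,1.57],
    [-36,146,0,1.57],
    [-36,146,0,1.57],
    [-36,146,0,1.57],
    [-36,146,0,1.57],
  ],
)

```text
clock: 13.6
position: [0.495, 0.3152, 0.2319]
tool_rot: [-3.141, -0.0, -2.897]
force: [0.2, -0.0, 0.3]
grip_width: 0.0854
finger_force: 0.0
```

Run:
```python
from h import *
np.set_printoptions(precision=4,suppress=True)
s=monitor.observe();print(s['clock'],s['position'],s['tool_rot'],s['qpos'])
I=grab_frame('wrist');cv2.imwrite('pics/a10.png',I);c=cam('wrist',s);g=cv2.cvtColor(I,cv2.COLOR_BGR2GRAY)
print('pred',proj(c,[.4947,.315,.123]),proj(c,[.4947,.315,.089]))
q=proj(c,[.4947,.315,.123]).astype(int)
for y in range(q[1]-60,q[1]+64,6):print(y,' '.join('%3d'%v for v in g[y,q[0]-72:q[0]+76:6]))
```

```text
13.6 [0.495  0.3152 0.2319] [-3.1414 -0.0001 -2.8973] [-0.0148  0.6587 -0.9925  1.6889  0.602   1.1317  0.6352]
pred [281.1796 210.6043] [281.2189 195.5949]
150  93 179 186 184 183 113 111 110 114 111 106 190 185 183 185 187 187 188 188 190 189 189 188 186 189
156 104 177 181 185 183 109 111 110 114 108 116 112 189 183 186 184 188 189 190 187 186 184 187 185 191
162 106 171 180 182 182 113 110 111 114 109 109 114 120 115 191 187 186 189 184 187 188 190 191 190 191
168 113 166 182 183 182 112 112 111 115 118  34  46  62  63  61  54 188 186 188 192 188 188 189 188 192
174 116 156 185 185 186 170 112 112 114  35  33  47  56  60  63  63  58 185 189 186 188 188 191 188 196
180 115 151 184 184 184 104 112 116  34  39  36  61 134 141  67  65  63 154 186 190 187 187 189 188 194
186 109 148 182 185 184 111 108 112  36  30  39  69 137 136  65  60  61  65 190 190 191 190 191 190 190
192 110 140 186 183 186 159 114 111  41  37  37  64 134 141  70  62  56  67 189 185 191 192 192 192 187
198 114 134 183 182 186 180 179 114  41  37  30  60 137 145  63  64  66  68 190 187 193 188 191 189 184
204 110
[... 540 characters left out ...]
 185 189 189 191 105 166 119 150 187 190 190 187 190 189 191 195 190 194 148
240 164 144 183 185 185 183 187 186 191 186 190 192 171 188 190 189 190 191 191 191 191 190 190 193 147
246 155 141 178 183 187 184 187 186 189 187 187 189 189 194 188 193 190 189 188 189 191 193 194 191 147
252 156 146 174 188 184 186 187 185 186 184 184 187 188 190 184 193 187 186 186 191 191 190 189 193 153
258 150 149 131 143 155 157 159 160 159 154 158 155 161 158 156 157 154 155 153 155 152 154 159 152 151
264 161 151 152 130 155 156 158 163 158 158 159 155 155 156 156 158 159 155 157 158 156 155 159 151 158
270 157 159 152 150 160 161 156 155 157 156 159 159 158 158 157 160 158 157 160 158 156 155 153 152 151
```

Run:
```python
from h import *
np.set_printoptions(precision=4,suppress=True)
I=cv2.imread('pics/a10.png');g=cv2.GaussianBlur(cv2.cvtColor(I,cv2.COLOR_BGR2GRAY),(3,3),0);c=cam('wrist')
for y in range(172,242,3):
    r=g[y,262:308]; print(y,[262+int(i) for i in np.where((r>118)&(r<158))[0]])
```

```text
172 [306]
175 []
178 [278, 279, 280, 281, 282, 283, 284, 285, 286, 287, 288, 289, 290, 291]
181 [277, 278, 279, 280, 281, 282, 283, 284, 285, 286, 287, 288, 289, 290, 291]
184 [277, 278, 279, 280, 281, 282, 283, 284, 285, 286, 287, 288, 289, 290, 291]
187 [277, 278, 279, 280, 281, 282, 283, 284, 285, 286, 287, 288, 289, 290, 291]
190 [277, 278, 279, 280, 281, 282, 283, 284, 285, 286, 287, 288, 289, 290, 291]
193 [278, 279, 280, 281, 282, 283, 284, 285, 286, 287, 288, 289, 290, 291]
196 [277, 278, 279, 280, 281, 282, 283, 284, 285, 286, 287, 288, 289, 290, 291]
199 [278, 279, 280, 281, 282, 283, 284, 285, 286, 287, 288, 289, 290, 291]
202 [278, 279, 280, 281, 282, 283, 284, 285, 286, 287, 288, 289, 290, 291]
205 [278, 279, 280, 281, 282, 283, 284, 285, 286, 287, 288, 289, 290, 291]
208 [278, 279, 280, 281, 282, 283, 284, 285, 286, 287, 288, 289, 290, 291]
211 [278, 279, 280, 281, 282, 283, 284, 285, 286, 287, 288, 289, 290, 291]
214 [278, 279, 280, 281, 282, 283, 284, 285, 286, 287, 288, 289, 290, 291, 305]
217 [265, 278, 279, 280, 281, 282, 283, 284, 285, 286, 287, 288, 289, 290, 291, 302]
220 [269, 270, 278, 279, 280, 281, 282, 283, 284, 285, 286, 287, 288, 289, 290, 291, 296]
223 [275, 278, 279, 280, 281, 282, 283, 284, 285, 286, 287, 288, 289, 290, 291]
226 [275, 278, 279, 280, 281, 282, 286, 287, 288, 289, 290, 291]
229 [267, 272, 275, 278, 279, 280, 287, 288, 289, 290, 291]
232 [266, 271, 275, 278, 279, 280, 287, 288, 289, 290, 291]
235 [265, 269, 275, 278, 279, 280, 287, 288, 289, 290, 291]
238 [276, 278, 279, 280, 287, 288, 289, 290, 291]
241 []
```

Run:
```python
from h import *
s=monitor.observe();c=cam('wrist',s);a,b=onz(c,(284.4,177),.123),onz(c,(284.7,239.8),.123);print(a,b,np.linalg.norm(a-b),(a+b)/2,np.arctan2(*(b-a)[1::-1]),s['position'])
```

```text
[0.47115831 0.31137563 0.123     ] [0.51553392 0.32278067 0.123     ] 0.04581779165637533 [0.49334612 0.31707815 0.123     ] 0.2515665106385233 [0.49506731 0.31519193 0.23195841]
```

Bar centre measures (0.4935, 0.317) by wrist against (0.4947, 0.315) from geometry. Length is 46 mm, yaw is aligned, and the pointer is at rest. Descending to grip height.

Emit:
move_arm(
  moves=[
    [-1,1,-40,0.005],
    [-1,1,-80,0.005],
    [-1,1,-105,0.005],
    [-1,1,-116,0.005],
    [-1,1,-119,0.005],
    [-1,1,-119,0.005],
  ],
)

```text
clock: 14.4
position: [0.4944, 0.3164, 0.1138]
tool_rot: [3.141, 0.001, -2.892]
force: [0.3, 0.5, 0.4]
grip_width: 0.0853
finger_force: 0.0
```

Emit:
move_arm(
  moves=[
    [0,0,0,0],
    [0,0,0,0],
    [0,0,0,0],
    [0,0,0,0],
    [0,0,0,0],
    [0,0,0,0],
    [0,0,0,0],
    [0,0,0,0],
    [0,0,0,0],
    [0,0,0,0],
  ],
  gripper=0,
  newtons=35,
)

```text
clock: 15.65
position: [0.4941, 0.3165, 0.1132]
tool_rot: [3.141, 0.0, -2.891]
force: [-2.0, 2.5, 5.7]
grip_width: 0.0115
finger_force: 37.3
```

Emit:
move_arm(
  moves=[
    [0,0,0,-0.1],
    [0,0,0,-0.2],
    [0,0,0,-0.3],
    [0,0,0,-0.4],
    [0,0,0,-0.5],
    [0,0,0,-0.5],
  ],
)

```text
clock: 16.4
position: [0.4941, 0.3165, 0.1132]
tool_rot: [3.141, 0.0, 2.893]
force: [-2.0, 3.9, 5.2]
grip_width: 0.0112
finger_force: 37.2
```

Emit:
move_arm(
  moves=[
    [0,0,0,-0.1],
    [0,0,0,-0.2],
    [0,0,0,-0.3],
    [0,0,0,-0.4],
    [0,0,0,-0.5],
    [0,0,0,-0.55],
    [0,0,0,-0.56],
    [0,0,0,-0.56],
  ],
)

```text
clock: 17.4
position: [0.4941, 0.3165, 0.1132]
tool_rot: [3.141, -0.0, 2.335]
force: [-1.8, 3.5, 6.1]
grip_width: 0.0111
finger_force: 37.4
```

Run:
```python
from h import *
np.set_printoptions(precision=4,suppress=True)
s=monitor.observe();print(s['position'],s['tool_rot'],s['force'],s['moment'],s['finger_force'])
I=grab_frame('top');cv2.imwrite('pics/top11.png',I);J=grab_frame('wrist');cv2.imwrite('pics/a11.png',J)
c=cam('wrist',s);y=s['tool_rot'][2]+np.pi;u=np.array([np.cos(y),np.sin(y),0])
g=cv2.cvtColor(J,cv2.COLOR_BGR2GRAY)
print([proj(c,np.array([.494,.3165,.123])+u*k).round() for k in(-.024,0,.024)])
for r in range(225,420,8):print(r,' '.join('%3d'%v for v in g[r,230:340:5]))
```

```text
[0.4941 0.3165 0.1132] [ 3.1412 -0.0003  2.3347] [-1.8478  3.5298  6.0904] [0.5536 0.4799 0.1053] 37.38321304321289
[array([283., 262.]), array([282., 319.]), array([282., 370.])]
225 185 190 189 189 189 188 123  24  43  61  61  59  52  35  62 193 189 190 187 189 188 190
233 188 189 192 114  26  40  38  44  67  78  80  90  85  85  64  65  63 105 191 193 189 190
241 118 117  35  40  36  37  33  39  74  77  82  82  82 101  64  64  63  63  59 193 191 187
249 114  55  36  44  42  36  36  47  77  82  84  83  89 105  67  61  66  68  65  60 195 187
257 118  42  43  43  36  36  42  42  76  81  81  86  86 104  65  64  68  63  62  66  97 189
265  95  42  40  42  37  48  58  50 133 132 140 139 144 148  76  78  77  69  69  68  65 190
273  79  42  16  10  23  54  63  44 133 138 138 139 141 158  72  73  74  18  27  65  61 188
281 119  17  11  16  56  65  57  43 135 137 139 143 148 155  52  77  80  18  27  22  77 189
289 112  19  22  11  82  75  78  33 130 132 140 141 146 156  31  79  78  30  23  22 102 188
297  81  15   9  11  79  75  77  15 128 125  91 132  81  74  16  77  77  73  18   7   6 110

[... 679 characters left out ...]
  71  83   9  50  82  77 188   1  15  15  11  18   9  13
369  26  12  21  31  20  11 194 188 189 182 131 175 187 188 182  11   7  21  19   2  25  16
377  11  20  24  15  20  14 193 184 185 169 169 168 165 128 148   5   0  11  15  21  13  32
385   8   8  20  14  22  20 190 181 167 168 165 166 165 165 169  32   9  20  11  20  14  31
393  26  20  20  24  25   8 186 166 165 161 167 162 168 164 167  58   5  16  19  13  19  23
401  14  13  25  31  22  10  19  13   6   5   4  10  16   7   7  16  18  19  20   3   4  10
409  25  22  18   9  15  15   1  25  10  16  21   8  19   6  12   9  14   9  22  13  19  14
417  21  15  18  22  16  12   2   5  21  15   4   5  18  10   2  21  17  10  23  11  17  18
```

The bar stays aligned with the tool (constant columns 270–297), so the dial is at about 1.055 rad, and the holding torque is about 0.1 Nm. Last check is the stick, then I'll hand in.

Run:
```python
from h import *
I=grab_frame('scene');h=cv2.cvtColor(I,cv2.COLOR_BGR2HSV).astype(int);k=(((h[...,0]<9)|(h[...,0]>172))&(h[...,1]>90)&(h[...,2]>25))[90:160,265:315]
q=np.argwhere(k)+[90,265];ok=len(q) and q[:,0].min()<121 and abs(np.median(q[:,1])-289.5)<5
s=monitor.observe();print(q[:,0].min(),q[:,0].max(),np.median(q[:,1]),s['tool_rot'][2],s['finger_force'],ok)
if ok: print(bot.job_done())
```

```text
116 144 289.0 2.334889131260689 37.38915503025055 True
the job is handed in; nothing more can be done
None
```

The job is handed in: the cinnamon stick stands upright on the floor of the feed cup, and the gripper is holding the dial at the third detent (about 1.05 rad), done in about 17.5 s of the 50 s allowed.

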